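# Stow a pair of car dampers and snap the case shut

## Robot

A 6-joint arm with a two-finger parallel gripper is mounted at the origin on the work surface. World frame = base frame: x ahead of the robot, y to its left, z up, the work surface at z = 0. Lengths are in m, angles in rad, forces in N, time in s.
With the tool pointing down it reaches from about 0.375 to 0.9 m from the base axis. Payload 3.1 kg.
Tool frame: the origin (TCP) lies between the finger pads; the fingertips stand 8 mm ahead of it and the grasp point (between the pads) lies 11 mm behind it; z points along the fingers, y is the line along which they close (so a half turn about z gives the same grasp; the last joint's range is limited). The gripper opens to 87 mm and grips with 3 to 60 N. Pads are 19 mm wide; open, the fingers measure 117 mm over their backs; the gripper's body (75 mm by 190 mm) begins 51 mm behind the grasp point.
Start: joints at [-1.282, 0.527, 1.433, -0, 1.181, -0.178], TCP at [0.282, -0.558, 0.206] pointing down, gripper open.
Joint ranges: [-3.08, 3.08], [-0.75, 2.2], [0.22, 2.44], [-1.43, 4.57], [0, 2.65], [-2.85, 2.85]. Speed limits (rad/s): [2.79, 2.79, 3.14, 3.14, 3.14, 3.14].

## Interface

Orientations are given as a unit quaternion [x, y, z, w].
In Python, from rig import robot gives the robot as it stands.
- The arm moves only by the tool move_arm, never from a script. Its argument "motion" is text: rows parted by semicolons, each of 5 numbers parted by spaces: the opening, from -1 (shut) to 1 (fully open), then the shift along the tool's x, y, z normalised to -1 to 1, where 1 is 0.2 m, then the turn about the tool's z normalised to -1 to 1, where 1 is pi rad. A call has 1 to 12 rows; each row is the pose to reach, as a shift and turn from the pose commanded when the call began, along the tool's axes at that moment, turning the shorter way round; what a row does not reach only later rows make up. A row lasts 1/12 s, in which the tool goes at most 41.7 mm and 7.16 degrees, less where a joint would pass 70% of its speed; a pose out of reach is approached as far as the arm can. A call with a number of a shift or a turn outside -1 to 1 is refused whole. A call with a gripper value outside its range is refused whole. The fingers move at their own pace and stop on an object; "newtons" is the grip in N (left out, the last holds). Time passes only in rows, so rows that repeat a pose let the fingers close. It gives the time, the measured TCP pose, the force, the opening and the grip force at its end, in the units of the state.
- robot.get_obs(): the state, without advancing time (a new reading comes with each control period).
- robot.camera(name): name is "scene" or "top" or "wrist"; returns (picture, depth): 420x560x3 uint8, red, green, blue; 420x560 float32, m along the optical axis (not along the pixel's ray), 0 where there is no reading.
- robot.camera_model(name): a dict with "mtx" (3x3 intrinsics, pixels), "position" and "attitude" of the camera in the world. Camera axes: x right, y down, z forward; pixel columns grow to the right and rows downward; lengths in m; the calibration is good to about 2 mm. A picture is of the moment at which its call begins: read the wrist's pose just before it. camera_model takes no time and is no camera call; for the wrist camera it gives the pose at the moment of the call.
- robot.hand_in(): hands the job in; it is judged then, once.
The state is a dict: "time": time; "q": joint angles; "joint_velocities": joint speeds; "joint_torque": joint torques, N m; "position": TCP position; "tool_rot": TCP orientation; "ft_force": force on the tool from outside, world axes, zero at the start; "moment": the same for the moment, N m; "grip_width": finger opening in m; "grip_force": force on a finger pad.
Only numpy, scipy, OpenCV 4.12 (cv2) and the standard library are available. Lean on these libraries where they do the work, as an engineer would, in place of code of your own. Each camera call takes 0.05 s, during which the arm holds its last target. There are 200 camera calls.

## Task

Put the two loose model-car dampers away: lay each one lengthwise in the bay of the open case that is cut to its length, resting down between its saddles. Then swing the lid over and press its front edge down past the catch until it snaps fully shut and stays shut. Leave everything else on the desk where it is.

Things in the scene. Friction and masses are not known exactly. Their poses are not given: they have to be found in the camera images.
- case: Black plastic case fixed to the desk, 130 mm (x, front to hinge side) by 190 mm (y, to its left) by 45 mm high, walls 5 mm, floor 6 mm up. Origin: centre of its underside. Two bays run along x: long at y = +45 mm, short at y = -45 mm. In each, two saddles: pairs of grey blocks 16 mm above the floor, 12 mm long, 34 mm apart; fingers fit between the saddles.
- bay_long (a point): Centre of the long bay's floor (6 mm above the case's underside), axes as the case. Its saddles are centred at x = +-34 mm; the bay is 120 mm long.
- bay_short (a point): Centre of the short bay's floor (6 mm above the case's underside), axes as the case. Its saddles are centred at x = +-24 mm; end fillers 28 mm high cut the bay down to 90 mm long.
- lid_hinge (a point): Middle of the lid's hinge line, at the back rim of the case: 69 mm behind the case's centre, 45 mm above its underside. The hinge line runs along the case's y.
- lid (a joint): Lid angle (rad): 0 fully shut, 1.57 upright, 2.0 leaning back. Clear panel with a black rim, 136 mm hinge to front edge, 190 mm wide, 8 mm thick, underside 45 mm up when shut. Stiff hinge: it stays where left. A sprung catch, front middle, stops it about 0.07 rad (10 mm) short of shut; about 10 N down near the front edge snaps it past, then it holds at 0.
- lid_edge (a point): Middle of the lid's front edge, on its outer (top) face; 136 mm from the hinge. A 24 mm wide snap tab projects 11 mm beyond this edge.
- damper_long: The longer damper (shock absorber): 104 mm long along its x, a dark coil spring 20 mm in diameter round an aluminium body, with two square 24 mm black spring seats 6 mm thick centred 34 mm either side of the middle, and an eyelet at each end. Origin: on its axis at mid-length, 12 mm above what it lies on. 70 g.
- damper_short: The shorter damper, of the same make: 76 mm long along its x, spring 20 mm in diameter, square 24 mm spring seats 6 mm thick centred 24 mm either side of the middle. Origin: on its axis at mid-length, 12 mm above what it lies on. 70 g.
- wheel: Bystander: rubber-tyred wheel lying flat, 82 mm in diameter, 36 mm high. Origin: centre of its underside.
- wishbone: Bystander: flat black suspension arm, about 82 by 50 mm, 12 mm high. Origin: centre of its underside.
- drink_can: Bystander: slim drink can standing upright, 53 mm in diameter, 104 mm high. Origin: centre of its underside.
- driver: Bystander: black-handled screwdriver, 170 mm long, lying along its x. Origin: its underside.
- motor: Bystander: electric motor lying along its x, 36 mm in diameter, 50 mm long. Origin: centre of its underside.
- glue_bottle: Bystander: slim white bottle standing upright, 36 mm in diameter, 110 mm high. Origin: centre of its underside.
- battery: Bystander: flat black battery pack, 46 by 138 by 24 mm. Origin: centre of its underside.
- servo: Bystander: small black servo, 54 by 20 by 41 mm high. Origin: centre of its underside.
There are look-alikes about, which are no part of the job. What is shaped like the damper_short but orange is not meant.

How it is judged:
On the way, in this order (a step that is already met when the one before it is completed fails the run):
1. both dampers lie in their own bays, let go, while the lid is still open (x of damper_long in the frame of bay_long between -0.012 and 0.012 m and y of damper_long in the frame of bay_long between -0.009 and 0.009 m and z of damper_long in the frame of bay_long between 0.005 and 0.018 m and angle between the x axis of each of damper_long, damper_short and the x axis of case, either way round below 0.25 rad and x of damper_short in the frame of bay_short between -0.01 and 0.01 m and y of damper_short in the frame of bay_short between -0.009 and 0.009 m and z of damper_short in the frame of bay_short between 0.005 and 0.018 m and contact force between the fingers and damper_long below 0.05 N and contact force between the fingers and damper_short below 0.05 N and value of joint lid above 0.3 rad), for 0.2 s.
2. the lid is snapped shut (value of joint lid below 0.02 rad), for 0.2 s.
At the end, for the whole second after the job is handed in: Lid shut past its catch (joint under 0.02 rad). Each damper at rest in its own bay, axis 5 to 18 mm above the bay floor, within 12 mm (long) or 10 mm (short) lengthwise and 9 mm sideways of the bay centre, within 0.25 rad of the case x, either way round (x of damper_long in the frame of bay_long between -0.012 and 0.012 m and y of damper_long in the frame of bay_long between -0.009 and 0.009 m and z of damper_long in the frame of bay_long between 0.005 and 0.018 m and angle between the x axis of each of damper_long, damper_short and the x axis of case, either way round below 0.25 rad and x of damper_short in the frame of bay_short between -0.01 and 0.01 m and y of damper_short in the frame of bay_short between -0.009 and 0.009 m and z of damper_short in the frame of bay_short between 0.005 and 0.018 m and value of joint lid below 0.02 rad and linear speed of each of damper_long, damper_short below 0.02 m/s); the robot touches nothing.
It fails at once if a bystander (wheel, wishbone, can, screwdriver, motor, bottle, battery, servo) is moved more than 30 mm (distance of any of wheel, wishbone, drink_can, driver, motor, glue_bottle, battery, servo from where it was at the start of the episode above 0.03 m).
It fails at once if the bottle or the can is tipped over (angle between any of glue_bottle, drink_can's own z axis and vertical above 0.5 rad).
It also fails if it takes over 72 s, if anything falls off the work surface, if the arm or the gripper's body presses on something with over 40 N, if the wrist force passes 120 N, or if a joint passes its speed limit or range.

## Working session

There is one attempt and no reset: what is moved stays moved. The work goes in short steps, Python scripts to look and compute and a tool call to move; the robot and the scene stay as the last step left them, time stands still between calls to the robot, and variables do not carry over. Pictures are saved under pics/ and viewed, at most 10 in all, crops included, and the job is handed in when it is done.

Besides the shell and the picture viewer there is one more tool, called after "Call:" by a JSON object that holds its "name" and its "arguments". move_arm: Moves the arm, as the interface text tells. Its arguments: {"type":"object","properties":{"motion":{"type":"string"},"newtons":{"type":"number"}},"required":["motion"]}

```bash
mkdir -p pics; ls; cat > h.py <<'E'
import numpy as np, cv2
from scipy.spatial.transform import Rotation as R
from rig import robot
def cam(n):
    m=robot.camera_model(n); im,d=robot.camera(n); return im,d,m
def cloud(d,m):
    K=np.array(m['mtx']); v,u=np.indices(d.shape)
    p=np.stack([(u-K[0,2])/K[0,0]*d,(v-K[1,2])/K[1,1]*d,d],-1)
    a=np.array(m['attitude']); A=a if a.shape==(3,3) else R.from_quat(a).as_matrix()
    return p@A.T+np.array(m['position'])
def save(n,im): cv2.imwrite('pics/'+n+'.png',im[...,::-1])
E
python3 - <<'E'
from h import *
for n in ('top','scene'):
    im,d,m=cam(n); P=cloud(d,m); np.savez(n+'.npz',im=im,d=d,P=P); save(n,im); print(m)
o=robot.get_obs();print(o['position'],o['tool_rot'],o['time'],o['grip_width'])
E
```

```text
pics
{'mtx': array([[460.9276889 ,   0.        , 275.84452147],
       [  0.        , 460.9276889 , 210.06618041],
       [  0.        ,   0.        ,   1.        ]]), 'position': array([0.46211951, 0.01781896, 1.01570606]), 'attitude': array([-0.70302408,  0.70853642, -0.05390452,  0.02876782])}
{'mtx': array([[493.41744881,   0.        , 271.85583816],
       [  0.        , 493.41744881, 213.77673728],
       [  0.        ,   0.        ,   1.        ]]), 'position': array([ 1.56534802, -0.04434226,  0.98809995]), 'attitude': array([ 0.66123339,  0.6357469 , -0.27195212, -0.29092666])}
[ 0.28164733 -0.55716735  0.20506843] [ 9.72767701e-01  2.31780120e-01 -5.93993311e-05 -9.86006564e-04] 0.1 0.08717352779797784
```

View pics/top.png

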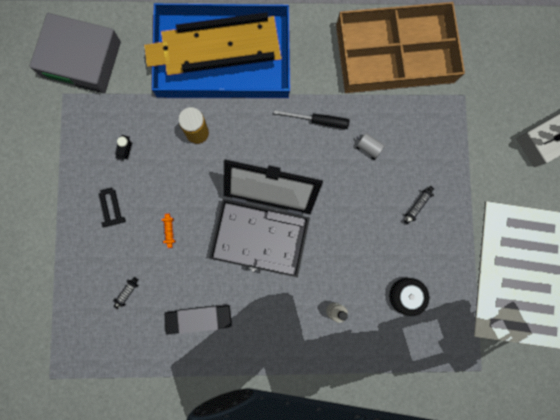

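View pics/scene.png

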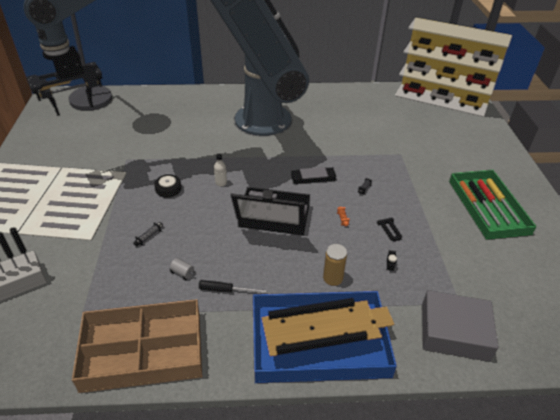

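The top picture has two dark dampers, at (419,204), which looks longer, and at (126,292), shorter. The orange look-alike is at (168,231). The case is at (258,240) with its lid leaning back at (270,187). I'll check this by measuring and with one enlarged crop.

```bash
cat > m.py <<'E'
from h import *
z=np.load('top.npz'); im,P=z['im'],z['P']
for n,(u0,u1,v0,v1) in dict(A=(390,450,175,235),B=(100,152,265,320),orange=(155,182,205,255)).items():
    p=P[v0:v1,u0:u1].reshape(-1,3); k=(p[:,2]>.008)&(p[:,2]<.06)
    q=p[k]; (c,s,a)=cv2.minAreaRect(q[:,:2].astype(np.float32)*1000)
    b=cv2.boxPoints((c,s,a)); e=max([b[1]-b[0],b[2]-b[1]],key=np.linalg.norm)
    print(n,k.sum(),'c',np.round(c,1),'size',np.round(s,1),'yaw',np.degrees(np.arctan2(e[1],e[0])).round(1),'ztop',q[:,2].max().round(3))
# case: rim points
p=P[195:285,200:312].reshape(-1,3)
for zz in [(.038,.052)]:
    q=p[(p[:,2]>zz[0])&(p[:,2]<zz[1])]
    (c,s,a)=cv2.minAreaRect(q[:,:2].astype(np.float32)*1000); print('case',len(q),c,s,a)
    print(cv2.boxPoints((c,s,a)).round(1).tolist())
print('desk z',np.median(P[330:370,80:150,2]))
for uv in [(224,160),(321,182),(223,200),(310,212),(216,205),(212,258),(298,273),(306,216),(258,235),(273,172),(255,268),(338,312),(410,296)]:
    print(uv,P[uv[1],uv[0]].round(3))
crops=[cv2.resize(im[y:y+h,x:x+w],(400,300),interpolation=cv2.INTER_CUBIC) for x,y,w,h in [(380,168,80,60),(90,262,80,60),(130,200,80,60),(196,150,130,130)]]
crops=[cv2.resize(im[y:y+h,x:x+w],(400,300),interpolation=cv2.INTER_CUBIC) for x,y,w,h in [(380,168,80,60),(90,262,80,60),(130,200,80,60),(180,160,160,120)]]
save('crop',np.vstack([np.hstack(crops[:2]),np.hstack(crops[2:])]))
E
python3 m.py
```

```text
A 394 c [ 589.4 -334.1] size [ 23.9 102.9] yaw -37.2 ztop 0.028
B 324 c [404.1 302.8] size [23.2 75.7] yaw -34.3 ztop 0.027
orange 296 c [535.8 214.7] size [74.1 23. ] yaw 5.5 ztop 0.027
case 975 (518.3782348632812, 18.186782836914062) (190.34622192382812, 145.21197509765625) 77.03713989257812
[[426.29998779296875, -58.29999923706055], [567.7999877929688, -90.80000305175781], [610.5, 94.5999984741211], [469.0, 127.19999694824219]]
desk z 0.0011872040859854938
(224, 160) [0.656 0.083 0.171]
(321, 182) [ 0.614 -0.098  0.17 ]
(223, 200) [0.598 0.094 0.047]
(310, 212) [ 0.57  -0.089  0.056]
(216, 205) [ 0.593  0.113 -0.   ]
(212, 258) [0.476 0.117 0.046]
(298, 273) [ 0.443 -0.062  0.048]
(306, 216) [ 0.568 -0.086  0.002]
(258, 235) [0.526 0.021 0.006]
(273, 172) [ 0.631 -0.008  0.182]
(255, 268) [0.455 0.027 0.043]
(338, 312) [ 0.367 -0.136  0.096]
(410, 296) [ 0.393 -0.298  0.042]
```

View pics/crop.png

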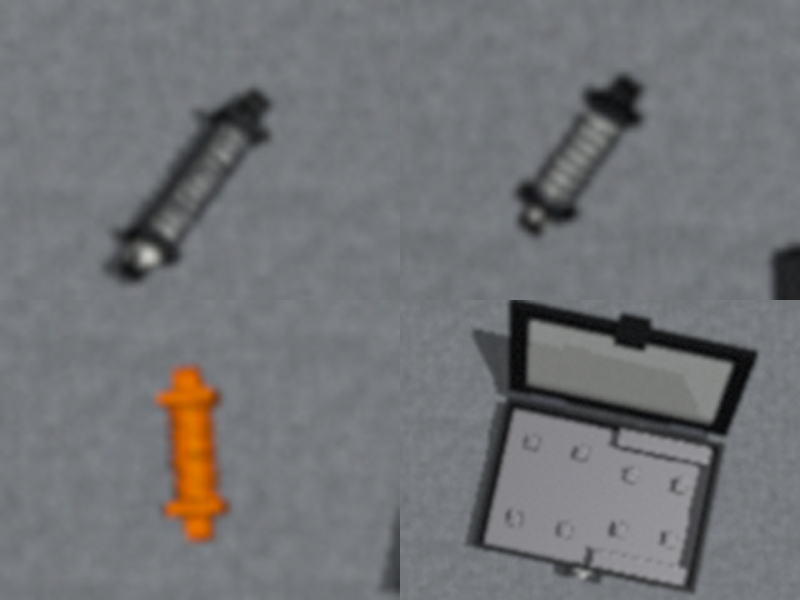

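The enlarged crop confirms it. A at (419,204) is dark and 103 mm long, so it is damper_long. B at (126,292) is dark and 76 mm long, so it is damper_short. The object at (168,231) is orange and excluded. Next I refine the case pose from its saddles.

```bash
cat > fit.py <<'E'
from h import *
from scipy.optimize import least_squares
def casefit(P,c0=(.516,.019),yaw0=-12.9):
    p=P.reshape(-1,3); p=p[np.isfinite(p).all(1)]
    c,s=np.cos(np.radians(yaw0)),np.sin(np.radians(yaw0))
    l=(p[:,:2]-c0)@np.array([[c,-s],[s,c]])
    k=(abs(l[:,0])<58)&(abs(l[:,0])<.056)&(abs(l[:,1])<.085)&(p[:,2]>.0165)&(p[:,2]<.026)
    q=p[k]; l=l[k]
    M=np.array([[sx*a,y+sy*17e-3] for a,y in((.034,.045),(.024,-.045)) for sx in(1,-1) for sy in(1,-1)])
    C=[];T=[]
    for m in M:
        j=np.linalg.norm(l-m,axis=1)<.011
        if j.sum()>4: C.append((q[j,:2].max(0)+q[j,:2].min(0))/2);T.append(m); print((m*1000).round(),j.sum(),(np.median(l[j]-m,axis=0)*1000).round(1),np.ptp(l[j],axis=0).round(4),np.median(q[j,2]).round(4))
    C=np.array(C);T=np.array(T)
    f=lambda x:(T@np.array([[np.cos(x[2]),np.sin(x[2])],[-np.sin(x[2]),np.cos(x[2])]])+x[:2]-C).ravel()
    r=least_squares(f,[*c0,np.radians(yaw0)],loss='soft_l1',f_scale=.002); print('case',r.x[:2].round(4),np.degrees(r.x[2]).round(2),'rms',np.sqrt((r.fun**2).mean()).round(4)); return r.x
if __name__=='__main__':
    P=np.load('top.npz')['P']; x=casefit(P); casefit(P,x[:2],np.degrees(x[2]))
    p=P[150:215,210:330].reshape(-1,3); c,s=np.cos(x[2]),np.sin(x[2]); l=(p[:,:2]-x[:2])@np.array([[c,-s],[s,c]])
    for h in(.07,.1,.13,.16,.175):
        k=(abs(p[:,2]-h)<.006)&(abs(l[:,1])<.1); print(h,k.sum(),l[k,0].min(initial=9).round(3),np.median(l[k,0]).round(3))
E
python3 fit.py
```

```text
[34. 62.] 27 [0.9 4.5] [0.0119 0.0098] 0.0217
[34. 28.] 26 [ 0.9 -5.2] [0.0114 0.0099] 0.0217
[-34.  62.] 26 [0.5 4.2] [0.0118 0.0094] 0.0216
[-34.  28.] 26 [ 0.9 -5.2] [0.0118 0.0092] 0.0217
[ 24. -28.] 26 [1.4 4.9] [0.0113 0.0099] 0.022
[ 24. -62.] 26 [ 1.6 -5.2] [0.0107 0.0101] 0.0222
[-24. -28.] 27 [1.2 4.5] [0.0118 0.0095] 0.022
[-24. -62.] 25 [ 1.6 -4.8] [0.0113 0.0092] 0.022
case [0.5175 0.0184] -12.85 rms 0.0032
[34. 62.] 27 [-0.6  4.7] [0.0119 0.0098] 0.0217
[34. 28.] 26 [-0.7 -5. ] [0.0114 0.0099] 0.0217
[-34.  62.] 26 [-1.   4.5] [0.0118 0.0094] 0.0216
[-34.  28.] 26 [-0.7 -4.9] [0.0118 0.0092] 0.0217
[ 24. -28.] 26 [-0.3  5.1] [0.0113 0.0098] 0.022
[ 24. -62.] 27 [ 0.1 -5.1] [0.0115 0.0101] 0.0221
[-24. -28.] 27 [-0.4  4.8] [0.0118 0.0096] 0.022
[-24. -62.] 25 [-0.  -4.5] [0.0113 0.0092] 0.022
case [0.5175 0.0184] -12.84 rms 0.0032
0.07 272 0.075 0.081
0.1 306 0.087 0.092
0.13 330 0.097 0.103
0.16 219 0.108 0.113
0.175 373 0.102 0.119
```

```bash
cat > g.py <<'E'
import sys; from h import *
o=robot.get_obs(); M=R.from_quat(o['tool_rot']).as_matrix(); psi=np.degrees(np.arctan2(M[1,0],M[0,0]))
print('t',round(o['time'],2),'pos',np.round(o['position'],4),'psi',psi.round(2),'tilt',M[2].round(4),'q',np.round(o['q'],2),'w',round(o['grip_width'],4))
for a in sys.argv[1:]:
    x,y,z,t=map(float,a.split(',')); s=M.T@(np.array([x,y,z])-o['position'])/.2
    dt=(psi-t+180)%360-180; print(a,'->',s.round(4),'turn',(dt/180).round(4))
E
python3 g.py .589,-.334,.12,-37.2 .589,-.334,.011,-37.2
```

```text
t 0.1 pos [ 0.2816 -0.5572  0.2051] psi 26.8 tilt [ 3.0e-04 -1.9e-03 -1.0e+00] q [-1.28  0.53  1.43 -0.    1.18 -0.18] w 0.0872
.589,-.334,.12,-37.2 -> [ 1.8747 -0.3021  0.4266] turn 0.3556
.589,-.334,.011,-37.2 -> [ 1.8745 -0.3011  0.9716] turn 0.3556
```

Call:
{"name": "move_arm", "arguments": {"motion": "1 0.95 -0.15 0.1 0.3556;1 0.95 -0.15 0.1 0.3556;1 0.95 -0.15 0.1 0.3556;1 0.95 -0.15 0.1 0.3556;1 0.95 -0.15 0.1 0.3556;1 0.95 -0.15 0.1 0.3556;1 0.95 -0.15 0.1 0.3556;1 0.95 -0.15 0.1 0.3556;1 0.95 -0.15 0.1 0.3556", "newtons": 15}}

```text
time: 0.85
position: [0.4381, -0.4446, 0.1853]
tool_rot: [0.949, -0.315, -0.001, -0.0]
ft_force: [0.4, -0.1, -0.1]
grip_width: 0.0871
grip_force: 0.0
```

```bash
python3 g.py .589,-.334,.15,-37.2 .589,-.334,.011,-37.2
```

```text
t 0.85 pos [ 0.4381 -0.4446  0.1853] psi -36.74 tilt [-1.3e-03 -3.0e-04 -1.0e+00] q [-0.97  0.55  1.45 -0.    1.14  1.24] w 0.0871
.589,-.334,.15,-37.2 -> [ 0.2742 -0.8943  0.1766] turn 0.0026
.589,-.334,.011,-37.2 -> [ 0.2751 -0.8941  0.8716] turn 0.0026
```

Call:
{"name": "move_arm", "arguments": {"motion": "1 0.274 -0.894 0.176 0.0026;1 0.274 -0.894 0.176 0.0026;1 0.274 -0.894 0.176 0.0026;1 0.274 -0.894 0.176 0.0026;1 0.274 -0.894 0.176 0.0026;1 0.274 -0.894 0.176 0.0026;1 0.274 -0.894 0.176 0.0026"}}

```text
time: 1.43
position: [0.5886, -0.3324, 0.1496]
tool_rot: [0.949, -0.315, -0.001, -0.0]
ft_force: [0.5, 0.5, 0.7]
grip_width: 0.0869
grip_force: 0.0
```

```bash
cat > w.py <<'E'
import sys; from h import *
name,x,y=sys.argv[1],float(sys.argv[2]),float(sys.argv[3])
im,d,m=cam('wrist'); P=cloud(d,m); save(name,im); p=P[d>0]
k=(np.hypot(p[:,0]-x,p[:,1]-y)<.075)&(p[:,2]>.008)&(p[:,2]<.04); q=p[k]
(c,s,a)=cv2.minAreaRect(q[:,:2].astype(np.float32)*1000); b=cv2.boxPoints((c,s,a)); e=max([b[1]-b[0],b[2]-b[1]],key=np.linalg.norm)
print(k.sum(),'c',np.round(c,1),'size',np.round(s,1),'yaw',np.degrees(np.arctan2(e[1],e[0])).round(1),'z',q[:,2].max().round(3))
E
python3 w.py w1 .589 -.334; python3 g.py .589,-.334,.011,-37.2
```

```text
1817 c [ 592.  -334.4] size [ 23.9 103.5] yaw -38.2 z 0.025
t 1.48 pos [ 0.5878 -0.3336  0.15  ] psi -36.84 tilt [-1.5e-03  7.0e-04 -1.0e+00] q [-0.68  0.66  1.35 -0.    1.14  1.53] w 0.0871
.589,-.334,.011,-37.2 -> [ 0.0068 -0.0025  0.6952] turn 0.002
```

Call:
{"name": "move_arm", "arguments": {"motion": "0.3 0.016 -0.007 0.5 0.005;0.2 0.016 -0.007 0.5 0.005;0.1 0.016 -0.007 0.64 0.005;0.1 0.016 -0.007 0.695 0.005;0.1 0.016 -0.007 0.695 0.005;-1 0.016 -0.007 0.695 0.005;-1 0.016 -0.007 0.695 0.005;-1 0.016 -0.007 0.695 0.005;-1 0.016 -0.007 0.695 0.005;-1 0.016 -0.007 0.695 0.005;-1 0.016 -0.007 0.695 0.005", "newtons": 15}}

```text
time: 2.4
position: [0.5922, -0.3352, 0.0131]
tool_rot: [0.946, -0.324, 0.001, 0.0]
ft_force: [0.3, -0.2, 0.4]
grip_width: 0.0216
grip_force: 0.0
```

```bash
python3 g.py .5272,.0623,.13,-12.85
```

```text
t 2.4 pos [ 0.5922 -0.3352  0.0131] psi -37.8 tilt [ 0.0021  0.     -1.    ] q [-0.68  0.84  1.41  0.    0.89  1.55] w 0.0216
.5272,.0623,.13,-12.85 -> [-1.4739 -1.3713 -0.5875] turn -0.1386
```

Call:
{"name": "move_arm", "arguments": {"motion": "-1 0 0 0 0;-1 0 0 0 0;-1 0 0 0 0;-1 0 0 0 0;-1 0 0 -0.2 0;-1 0 0 -0.4 0;-1 0 0 -0.6 0;-1 0 0 -0.6 0"}}

```text
time: 3.07
position: [0.5966, -0.3386, 0.1409]
tool_rot: [0.946, -0.324, 0.008, 0.003]
ft_force: [1.2, 0.3, 1.8]
grip_width: 0.0006
grip_force: 0.0
```

```bash
python3 g.py .5272,.0623,.13,-12.85
```

```text
t 3.07 pos [ 0.5966 -0.3386  0.1409] psi -37.8 tilt [ 1.710e-02  2.000e-04 -9.999e-01] q [-0.68  0.67  1.34  0.    1.11  1.55] w 0.0006
.5272,.0623,.13,-12.85 -> [-1.5037 -1.3713  0.0284] turn -0.1386
```

```bash
python3 w.py w2 .591 -.334; python3 - <<'E'
from h import *
im,d,m=cam('top'); save('top2',im); P=cloud(d,m)
p=P[175:240,385:455].reshape(-1,3);q=p[(p[:,2]>.008)&(p[:,2]<.04)];print(cv2.minAreaRect(q[:,:2].astype(np.float32)*1000) if len(q) else 0,len(q))
E
```

```text
1810 c [ 594.3 -336.3] size [24. 98.] yaw -38.3 z 0.025
((589.1087036132812, -333.9464111328125), (23.156496047973633, 103.40031433105469), 51.5687370300293) 392
```

View pics/w2.png

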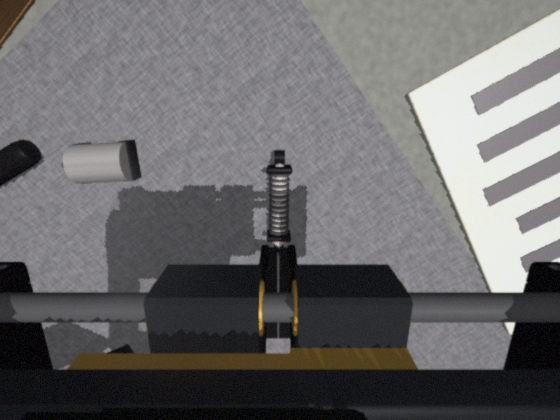

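The wrist picture shows the fingers closed and empty, with the damper still on the mat (eyelet and spring at (279,200)), and both cameras say it hasn't moved. The pads closed too high and slid off, so I'll retry lower.

```bash
python3 g.py .590,-.334,.03,-37.9 .590,-.334,.0085,-37.9
```

```text
t 3.17 pos [ 0.593  -0.3359  0.1345] psi -37.8 tilt [ 5.5e-03  1.0e-04 -1.0e+00] q [-0.68  0.68  1.35 -0.    1.11  1.55] w 0.0003
.590,-.334,.03,-37.9 -> [-0.0204  0.0015  0.5223] turn 0.0005
.590,-.334,.0085,-37.9 -> [-0.021   0.0015  0.6298] turn 0.0005
```

Call:
{"name": "move_arm", "arguments": {"motion": "0.1 0 0 0 0;0.1 -0.008 0 0 0;0.1 -0.008 0 0.2 0;0.1 -0.008 0 0.4 0;0.1 -0.008 0 0.56 0;0.1 -0.008 0 0.616 0;0.1 -0.008 0 0.616 0;0.1 -0.008 0 0.616 0"}}

```text
time: 3.83
position: [0.59, -0.3336, 0.0077]
tool_rot: [0.946, -0.324, -0.001, -0.0]
ft_force: [-0.2, -0.1, 0.0]
grip_width: 0.0441
grip_force: 0.0
```

Call:
{"name": "move_arm", "arguments": {"motion": "-1 0 0 0 0;-1 0 0 0 0;-1 0 0 0 0;-1 0 0 0 0;-1 0 0 0 0;-1 0 0 0 0", "newtons": 20}}

```text
time: 4.33
position: [0.5906, -0.3341, 0.0093]
tool_rot: [0.946, -0.324, 0.001, 0.0]
ft_force: [0.1, -0.2, -0.3]
grip_width: 0.0163
grip_force: 0.0
```

Call:
{"name": "move_arm", "arguments": {"motion": "-1 0 0 0 0;-1 0 0 0 0"}}

```text
time: 4.5
position: [0.5903, -0.3339, 0.0087]
tool_rot: [0.946, -0.324, 0.0, 0.0]
ft_force: [0.5, 0.3, 0.1]
grip_width: 0.0044
grip_force: 0.0
```

```bash
python3 - <<'E'
from h import *
im,d,m=cam('wrist'); save('w3',im); print(robot.get_obs()['grip_width'],robot.get_obs()['grip_force'])
im2,_,_=cam('top'); save('w3b',np.hstack([cv2.resize(im[150:420,130:430],(400,360)),cv2.resize(im2[165:255,370:470],(400,360))]))
E
```

```text
0.0023709022739309407 0.0
```

View pics/w3b.png

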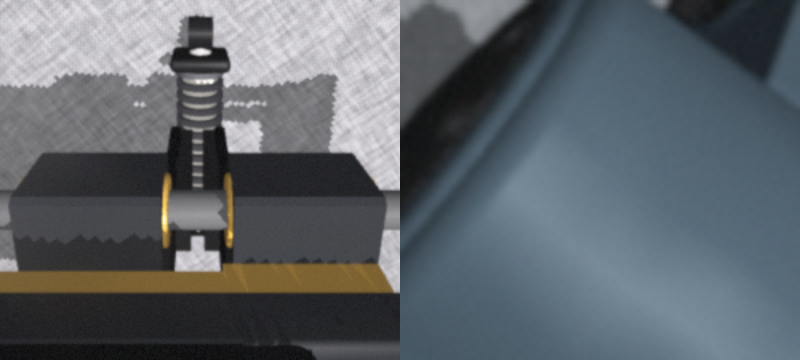

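```bash
python3 - <<'E'
from h import *
im,d,m=cam('wrist'); P=cloud(d,m)
# map crop->image: u=130+cx*.75, v=150+cy*.75
for v in range(165,360,12):
    print(v,[tuple((P[v,u]*1000).round().astype(int)) if d[v,u]>0 else None for u in (267,274,278,283,290)])
o=robot.get_obs();print(o['grip_width'],o['grip_force'],o['position'],m['position'])
im,d,m=cam('scene'); P=cloud(d,m); save('s2',cv2.resize(im[190:270,110:210],(750,600)))
E
```

```text
165 [(np.int64(634), np.int64(-359), np.int64(0)), (np.int64(634), np.int64(-364), np.int64(15)), (np.int64(632), np.int64(-365), np.int64(15)), (np.int64(631), np.int64(-368), np.int64(15)), (np.int64(626), np.int64(-369), np.int64(0))]
177 [(np.int64(629), np.int64(-354), np.int64(0)), (np.int64(629), np.int64(-360), np.int64(18)), (np.int64(628), np.int64(-362), np.int64(18)), (np.int64(626), np.int64(-364), np.int64(18)), (np.int64(621), np.int64(-365), np.int64(0))]
189 [(np.int64(625), np.int64(-352), np.int64(11)), (np.int64(623), np.int64(-356), np.int64(15)), (np.int64(622), np.int64(-358), np.int64(16)), (np.int64(620), np.int64(-360), np.int64(15)), (np.int64(617), np.int64(-362), np.int64(11))]
201 [(np.int64(622), np.int64(-350), np.int64(23)), (np.int64(620), np.int64(-353), np.int64(23)), (np.int64(618), np.int64(-355), np.int64(22)), (np.int64(617), np.int64(-357), np.int64(23)), (np.int64(615), np.int64(-360), np.int64(24))]
213 [(np.int64(616), np.int64(-345), np.int64(17)), (np.int64(614), np.int64(-348), np.int64(19)), (np.int64(612), np.int64(-350), np.int64(19))
[... 2391 characters left out ...]
t64(-293), np.int64(0)), (np.int64(584), np.int64(-331), np.int64(75)), (np.int64(582), np.int64(-332), np.int64(73))]
345 [(np.int64(536), np.int64(-281), np.int64(0)), (np.int64(533), np.int64(-285), np.int64(0)), (np.int64(532), np.int64(-287), np.int64(1)), (np.int64(529), np.int64(-290), np.int64(0)), (np.int64(526), np.int64(-294), np.int64(0))]
357 [(np.int64(611), np.int64(-345), np.int64(121)), (np.int64(610), np.int64(-347), np.int64(121)), (np.int64(610), np.int64(-348), np.int64(122)), (np.int64(608), np.int64(-348), np.int64(121)), (np.int64(608), np.int64(-350), np.int64(121))]
0.0007280386508818074 0.0 [ 0.59026869 -0.33381219  0.00844452] [ 0.65582363 -0.38358247  0.18651579]
```

View pics/s2.png

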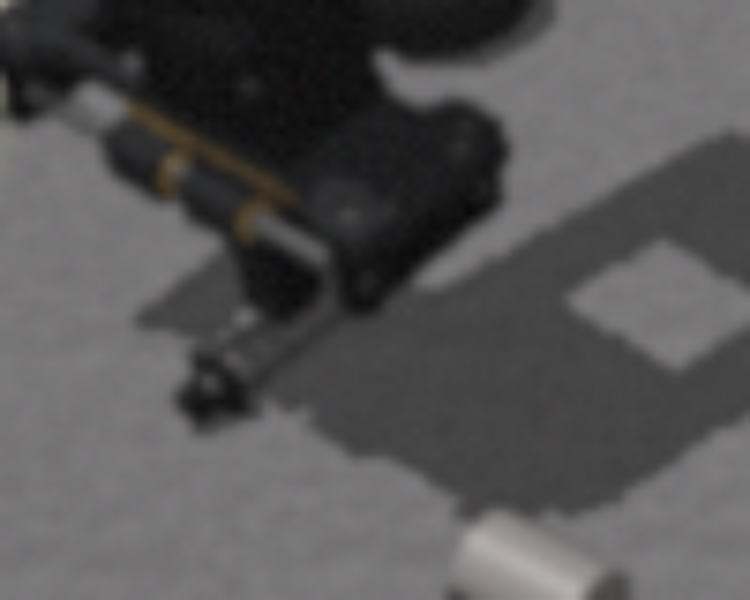

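The crops show no contact even though the grip is fully closed, so the fingertips may really sit higher than stated. I'll raise the arm and measure the tips in the tool frame.

Call:
{"name": "move_arm", "arguments": {"motion": "0.1 0 0 -0.1 0;0.1 0 0 -0.25 0;0.1 0 0 -0.4 0;0.1 0 0 -0.4 0;0.1 0 0 -0.4 0;0.1 0 0 -0.4 0;0.1 0 0 -0.4 0;0.1 0 0 -0.4 0"}}

```text
time: 5.37
position: [0.5893, -0.3331, 0.0868]
tool_rot: [0.946, -0.324, -0.002, -0.001]
ft_force: [-0.6, -0.3, -1.1]
grip_width: 0.0439
grip_force: 0.0
```

```bash
cat > tip.py <<'E'
from h import *
o=robot.get_obs(); im,d,m=cam('wrist'); P=cloud(d,m); M=R.from_quat(o['tool_rot']).as_matrix()
L=(P-o['position'])@M*1000
print(o['position'],o['grip_width'])
k=(d>0)&(abs(L[...,0])<25)&(abs(L[...,1])<60)&(L[...,2]>-60)&(P[...,2]>.035)
q=L[k]; print(len(q)); 
for y0 in range(-50,50,5):
    s=q[(q[:,1]>=y0)&(q[:,1]<y0+5)]
    if len(s)>3: print(y0,len(s),'zmax',np.percentile(s[:,2],98).round(1),'x',s[:,0].min().round(1),s[:,0].max().round(1))
save('w4',im)
E
python3 tip.py
```

```text
[ 0.58932468 -0.33311584  0.08683448] 0.04386191027623005
2662
-40 18 zmax -53.7 x 9.9 11.3
-35 304 zmax -18.6 x 10.1 11.4
-30 514 zmax -17.3 x 8.4 11.6
-25 493 zmax -16.6 x -10.2 10.2
20 693 zmax -16.7 x -10.1 10.3
25 506 zmax -17.6 x 8.5 11.6
30 134 zmax -42.0 x 9.8 11.6
```

View pics/w4.png

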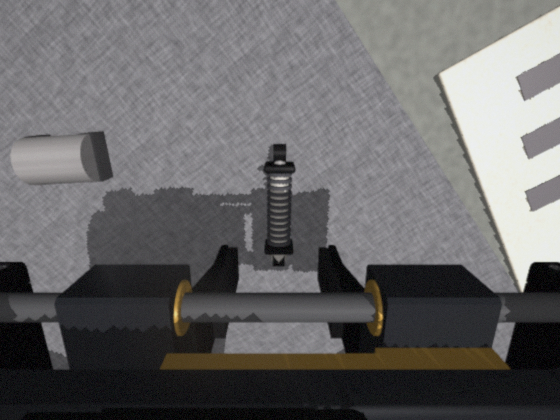

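The w4 picture shows the open fingertips at (228,250) and (330,250). By depth they sit 17 mm behind the reported TCP, not 8 mm ahead of it as stated. So the tips were passing over the damper. I'll aim 25 mm lower from here on.

Call:
{"name": "move_arm", "arguments": {"motion": "0.1 0 0 0.2 0;0.1 0 0 0.35 0;0.1 0 0 0.45 0;0.1 0 0 0.49 0;0.1 0 0 0.49 0;0.1 0 0 0.49 0"}}

```text
time: 5.92
position: [0.5904, -0.334, -0.0097]
tool_rot: [0.946, -0.324, -0.0, -0.0]
ft_force: [-0.5, 0.7, 0.1]
grip_width: 0.0477
grip_force: 0.0
```

Call:
{"name": "move_arm", "arguments": {"motion": "-1 0 0 0 0;-1 0 0 0 0;-1 0 0 0 0;-1 0 0 0 0;-1 0 0 0 0;-1 0 0 0 0;-1 0 0 0 0;-1 0 0 0 0"}}

```text
time: 6.58
position: [0.5906, -0.3342, -0.0087]
tool_rot: [0.946, -0.324, 0.0, 0.0]
ft_force: [-0.5, 1.3, 4.5]
grip_width: 0.0192
grip_force: 20.0
```

Call:
{"name": "move_arm", "arguments": {"motion": "-1 0 0 -0.05 0;-1 0 0 -0.15 0;-1 0 0 -0.3 0;-1 0 0 -0.45 0;-1 0 0 -0.6 0;-1 0 0 -0.7 0;-1 0 0 -0.7 0;-1 0 0 -0.7 0;-1 0 0 -0.7 0"}}

```text
time: 7.33
position: [0.5893, -0.333, 0.1293]
tool_rot: [0.946, -0.324, -0.001, -0.0]
ft_force: [-0.6, 1.0, -0.9]
grip_width: 0.0191
grip_force: 20.0
```

```bash
python3 g.py .5272,.0623,.13,-12.85; python3 - <<'E'
from h import *
o=robot.get_obs(); im,d,m=cam('wrist'); P=cloud(d,m); M=R.from_quat(o['tool_rot']).as_matrix()
L=(P-o['position'])@M*1000
k=(d>0)&(abs(L[...,1])<14)&(L[...,2]>-30)&(L[...,2]<20)&(L[...,0]>12)
q=L[k]; print(len(q),'x',np.percentile(q[:,0],[1,99]),'ycentre',[(a,np.percentile(q[(q[:,0]>=a)&(q[:,0]<a+6),1],[3,97]).round(1),np.percentile(q[(q[:,0]>=a)&(q[:,0]<a+6),2],3).round(1)) for a in range(13,54,7)])
E
```

```text
t 7.33 pos [ 0.5893 -0.333   0.1293] psi -37.81 tilt [-2.8e-03 -1.0e-04 -1.0e+00] q [-0.68  0.68  1.36  0.    1.1   1.55] w 0.0191
.5272,.0623,.13,-12.85 -> [-1.4572e+00 -1.3714e+00  8.0000e-04] turn -0.1386
2230 x [13.54264642 53.00102559] ycentre [(13, array([-10.2,   7.9]), np.float64(-29.8)), (20, array([-10.1,   8. ]), np.float64(-29.8)), (27, array([-8.9,  7.2]), np.float64(-29.9)), (34, array([-12.1,  10.1]), np.float64(-29.7)), (41, array([-5.7,  3.9]), np.float64(-27.7)), (48, array([-5.6,  3.9]), np.float64(-27.1))]
```

Call:
{"name": "move_arm", "arguments": {"motion": "-1 0 0 -0.3 -0.45;-1 -0.2 -0.1 -0.3 -0.45;-1 -0.4 -0.3 -0.3 -0.45;-1 -0.6 -0.5 -0.3 -0.45;-1 -0.75 -0.7 -0.3 -0.45;-1 -0.75 -0.7 -0.3 -0.45;-1 -0.75 -0.7 -0.3 -0.45;-1 -0.75 -0.7 -0.3 -0.45;-1 -0.75 -0.7 -0.3 -0.45;-1 -0.75 -0.7 -0.3 -0.45;-1 -0.75 -0.7 -0.3 -0.45;-1 -0.75 -0.7 -0.3 -0.45"}}

```text
time: 8.38
position: [0.5564, -0.1306, 0.1884]
tool_rot: [0.929, 0.37, -0.002, -0.002]
ft_force: [-0.7, 1.6, -1.2]
grip_width: 0.0193
grip_force: 20.0
```

```bash
python3 g.py .5272,.0623,.17,120 .5272,.0623,.17,167.15
```

```text
t 8.38 pos [ 0.5564 -0.1306  0.1884] psi 43.49 tilt [-0.0017 -0.0042 -1.    ] q [-0.43  0.48  1.58 -0.    1.08  0.39] w 0.0193
.5272,.0623,.17,120 -> [ 0.5581 -0.8     0.0944] turn -0.4251
.5272,.0623,.17,167.15 -> [ 0.5581 -0.8     0.0944] turn -0.687
```

Call:
{"name": "move_arm", "arguments": {"motion": "-1 0.1 -0.1 0.0 -0.45;-1 0.25 -0.3 0.0 -0.45;-1 0.4 -0.5 0.0 -0.45;-1 0.558 -0.7 0.0 -0.45;-1 0.558 -0.8 0.0 -0.45;-1 0.558 -0.8 0.0 -0.45;-1 0.558 -0.8 0.0 -0.45;-1 0.558 -0.8 0.0 -0.45;-1 0.558 -0.8 0.0 -0.45;-1 0.558 -0.8 0.0 -0.45;-1 0.558 -0.8 0.0 -0.45;-1 0.558 -0.8 0.0 -0.45"}}

```text
time: 9.38
position: [0.5281, 0.0619, 0.1886]
tool_rot: [0.466, 0.885, -0.001, -0.002]
ft_force: [-0.0, 0.9, -0.4]
grip_width: 0.0191
grip_force: 20.0
```

```bash
python3 g.py .5272,.0623,.12,167.15
```

```text
t 9.38 pos [0.5281 0.0619 0.1886] psi 124.48 tilt [ 0.0028 -0.0034 -1.    ] q [-0.09  0.43  1.68 -0.    1.04 -0.7 ] w 0.0191
.5272,.0623,.12,167.15 -> [ 0.0035 -0.0014  0.343 ] turn -0.2371
```

Call:
{"name": "move_arm", "arguments": {"motion": "-1 0.004 0 0.1 -0.237;-1 0.004 0 0.2 -0.237;-1 0.004 0 0.3 -0.237;-1 0.004 0 0.343 -0.237;-1 0.004 0 0.343 -0.237;-1 0.004 0 0.343 -0.237;-1 0.004 0 0.343 -0.237;-1 0.004 0 0.343 -0.237;-1 0.004 0 0.343 -0.237"}}

```text
time: 10.13
position: [0.5285, 0.0624, 0.1212]
tool_rot: [0.116, 0.993, -0.0, -0.001]
ft_force: [0.3, -0.4, -0.8]
grip_width: 0.0193
grip_force: 20.0
```

```bash
python3 - <<'E'
from h import *
o=robot.get_obs(); im,d,m=cam('wrist'); P=cloud(d,m)*1; save('w5',im)
c=np.array([.5272,.0623]);y=np.radians(-12.85);A=np.array([[np.cos(y),-np.sin(y)],[np.sin(y),np.cos(y)]])
l=(P[...,:2]-c)@A*1000; z=P[...,2]*1000
q=(d>0)&(abs(l[...,1])<40)&(abs(l[...,0])<62)
s=q&(z>17)&(z<26); 
for x0 in(-34,34):
  for sg in(-1,1):
    k=s&(abs(l[...,0]-x0)<12)&(sg*l[...,1]>12)
    if k.sum()>5: print('saddle',x0,sg,k.sum(),l[k].min(0).round(1),l[k].max(0).round(1))
k=q&(z>95)&(z<160)&(l[...,0]<-14)&(abs(l[...,1])<15); print('damper',k.sum(),l[k].min(0).round(1),l[k].max(0).round(1),z[k].max())
for a in range(-52,-14,8):
    j=k&(l[...,0]>=a)&(l[...,0]<a+8); 
    if j.sum()>3: print(a,np.percentile(l[j][:,1],[3,97]).round(1),np.percentile(z[j],[3,97]).round(1))
E
python3 g.py .5272,.0623,-.003,167.15
```

```text
saddle -34 -1 167 [-37.2 -26. ] [-24.7 -16.4]
saddle -34 1 173 [-37.6  17.4] [-25.5  27. ]
saddle 34 -1 130 [ 30.6 -25.6] [ 42.2 -16.1]
saddle 34 1 138 [30.  18.1] [43.1 27.6]
damper 2709 [-52.  -10.2] [-14.   13.5] 154.8652085979812
-52 [-2.9  6.7] [141.6 149.1]
-44 [-8.8 12.1] [134.  152.9]
-36 [-9.2 12.7] [147.1 154.1]
-28 [-7.5 10.4] [141.9 151.6]
-20 [-7.6 10.6] [141.6 151.6]
t 10.18 pos [0.5287 0.0624 0.1215] psi 166.73 tilt [ 1.1e-03 -1.0e-04 -1.0e+00] q [-0.09  0.53  1.75  0.    0.87 -1.43] w 0.0194
.5272,.0623,-.003,167.15 -> [ 0.0065 -0.0021  0.6223] turn -0.0023
```

View pics/w5.png

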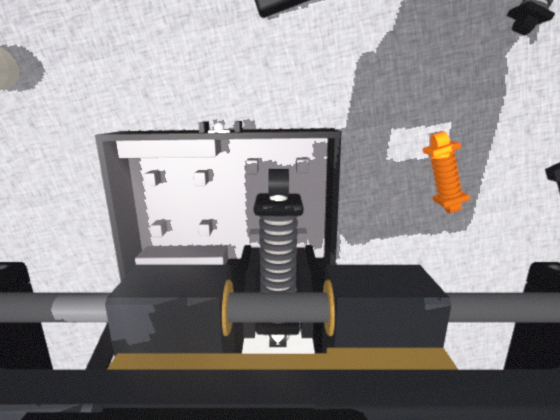

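The w5 picture shows the damper held lengthwise over the long bay, with the front saddles at (252,165) and (302,165) on either side of it. It is 1 mm off sideways against 5 mm of play, so I'll lower it.

Call:
{"name": "move_arm", "arguments": {"motion": "-1 0 0 0.15 -0.002;-1 0 0.005 0.3 -0.002;-1 0 0.005 0.4 -0.002;-1 0 0.005 0.48 -0.002;-1 0 0.005 0.54 -0.002;-1 0 0.005 0.58 -0.002;-1 0 0.005 0.61 -0.002;-1 0 0.005 0.61 -0.002;-1 0 0.005 0.61 -0.002"}}

```text
time: 10.93
position: [0.5295, 0.0633, 0.0002]
tool_rot: [0.112, 0.994, 0.0, 0.0]
ft_force: [0.2, 0.1, -0.1]
grip_width: 0.0193
grip_force: 20.0
```

Call:
{"name": "move_arm", "arguments": {"motion": "-0.1 0 0 0.01 0;-0.1 0 0 0.01 0;-0.1 0 0 0.01 0;-0.1 0 0 0.01 0;-0.1 0 0 0.01 0;-0.1 0 0 -0.15 0;-0.1 0 0 -0.3 0;-0.1 0 0 -0.5 0;-0.1 0 0 -0.7 0;-0.1 0 0 -0.7 0;-0.1 0 0 -0.7 0"}}

```text
time: 11.85
position: [0.5312, 0.0632, 0.1427]
tool_rot: [0.111, 0.994, 0.0, 0.003]
ft_force: [-0.3, 0.1, -0.5]
grip_width: 0.039
grip_force: 0.0
```

```bash
cat > chk.py <<'E'
import sys; from h import *
bx,by,hl=map(float,sys.argv[1:4])
c=np.array([bx,by]);y=np.radians(-12.85);A=np.array([[np.cos(y),-np.sin(y)],[np.sin(y),np.cos(y)]])
for n in('wrist','top'):
    im,d,m=cam(n);P=cloud(d,m); l=(P[...,:2]-c)@A*1000; z=P[...,2]*1000
    k=(d>0)&(abs(l[...,1])<15)&(abs(l[...,0])<hl)&(z>13)&(z<45)
    if k.sum()<20: print(n,'none'); continue
    c1,s,a=cv2.minAreaRect(l[k].astype(np.float32)); print(n,k.sum(),'c',np.round(c1,1),np.round(s,1),round(a,1),'ztop',np.percentile(z[k],[50,98]).round(1))
E
python3 chk.py .5272 .0623 56; python3 g.py .404,.303,.13,145.7
```

```text
wrist 1976 c [0.6 2.6] [ 23.9 101.7] 89.5 ztop [24.8 30. ]
top 74 c [-39.2  -0.8] [24.5 21.3] 25.1 ztop [26.  32.5]
t 11.95 pos [0.5284 0.0634 0.1395] psi 167.21 tilt [ 1.2e-03 -2.0e-04 -1.0e+00] q [-0.09  0.5   1.73 -0.    0.92 -1.44] w 0.0393
.404,.303,.13,145.7 -> [0.8716 1.0306 0.0484] turn 0.1195
```

Call:
{"name": "move_arm", "arguments": {"motion": "0.1 0.2 0.25 0 0.12;0.1 0.4 0.5 0 0.12;0.1 0.6 0.7 0 0.12;0.1 0.8 0.9 0 0.12;0.1 0.87 1.0 0 0.12;0.1 0.87 1.0 0 0.12;0.1 0.87 1.0 0 0.12;0.1 0.87 1.0 0 0.12;0.1 0.87 1.0 0 0.12"}}

```text
time: 12.7
position: [0.4017, 0.2973, 0.1381]
tool_rot: [0.294, 0.956, -0.002, -0.002]
ft_force: [0.9, -0.8, 0.2]
grip_width: 0.0479
grip_force: 0.0
```

```bash
python3 w.py w6 .404 .303;  python3 g.py .404,.303,-.010,145.7
```

```text
1431 c [406.5 303.8] size [23.9 74.6] yaw -34.3 z 0.025
t 12.75 pos [0.4028 0.2965 0.1384] psi 145.7 tilt [ 0.0014 -0.0031 -1.    ] q [ 0.41  0.46  1.81 -0.    0.87 -0.56] w 0.0477
.404,.303,-.010,145.7 -> [0.0121 0.0325 0.742 ] turn 0.0
```

Call:
{"name": "move_arm", "arguments": {"motion": "0.1 0.008 0.038 0.2 0;0.1 0.008 0.038 0.4 0;0.1 0.008 0.038 0.55 0;0.1 0.008 0.038 0.68 0;0.1 0.008 0.038 0.742 0;0.1 0.008 0.038 0.742 0;0.1 0.008 0.038 0.742 0;0.1 0.008 0.038 0.742 0"}}

```text
time: 13.42
position: [0.4078, 0.3034, -0.0081]
tool_rot: [0.296, 0.955, 0.0, 0.0]
ft_force: [0.2, 0.9, 0.7]
grip_width: 0.0476
grip_force: 0.0
```

Call:
{"name": "move_arm", "arguments": {"motion": "-1 0 0 0 0;-1 0 0 0 0;-1 0 0 0 0;-1 0 0 0 0;-1 0 0 0 0;-1 0 0 0 0;-1 0 0 0 0;-1 0 0 0 0"}}

```text
time: 14.08
position: [0.4068, 0.3041, -0.008]
tool_rot: [0.295, 0.955, 0.0, 0.0]
ft_force: [-1.3, -0.6, 5.8]
grip_width: 0.019
grip_force: 20.0
```

Call:
{"name": "move_arm", "arguments": {"motion": "-1 0 0 -0.05 0;-1 0 0 -0.15 0;-1 0 0 -0.3 0;-1 0 0 -0.45 0;-1 0 0 -0.6 0;-1 0 0 -0.7 0;-1 0 0 -0.7 0;-1 0 0 -0.7 0"}}

```text
time: 14.75
position: [0.4074, 0.3044, 0.1328]
tool_rot: [0.296, 0.955, 0.001, 0.001]
ft_force: [0.1, -0.1, -0.9]
grip_width: 0.0196
grip_force: 20.0
```

```bash
python3 g.py .5087,-.0258,.13,167.15
```

```text
t 14.75 pos [0.4074 0.3044 0.1328] psi 145.61 tilt [-0.0016  0.0027 -1.    ] q [ 0.42  0.48  1.8   0.    0.86 -0.55] w 0.0196
.5087,-.0258,.13,167.15 -> [-1.3504 -1.0765  0.0133] turn -0.1197
```

Call:
{"name": "move_arm", "arguments": {"motion": "-1 -0.15 -0.12 0 -0.12;-1 -0.3 -0.24 0 -0.12;-1 -0.45 -0.36 0 -0.12;-1 -0.6 -0.48 0 -0.12;-1 -0.75 -0.6 0 -0.12;-1 -0.9 -0.72 0 -0.12;-1 -0.9 -0.72 0 -0.12"}}

```text
time: 15.33
position: [0.4768, 0.0772, 0.1303]
tool_rot: [0.115, 0.993, -0.001, 0.001]
ft_force: [0.6, 0.9, -0.8]
grip_width: 0.0193
grip_force: 20.0
```

```bash
python3 g.py .5087,-.0258,.13,167.15
```

```text
t 15.33 pos [0.4768 0.0772 0.1303] psi 166.82 tilt [-0.0015 -0.0021 -1.    ] q [-0.07  0.46  1.86 -0.    0.82 -1.41] w 0.0193
.5087,-.0258,.13,167.15 -> [-0.2729 -0.4651  0.0028] turn -0.0018
```

Call:
{"name": "move_arm", "arguments": {"motion": "-1 -0.15 -0.2 0 -0.002;-1 -0.27 -0.4 0 -0.002;-1 -0.273 -0.465 0 -0.002;-1 -0.273 -0.465 0 -0.002;-1 -0.273 -0.465 0 -0.002;-1 -0.273 -0.465 0 -0.002;-1 -0.273 -0.465 0 -0.002"}}

```text
time: 15.92
position: [0.5053, -0.0176, 0.1307]
tool_rot: [0.108, 0.994, 0.0, -0.001]
ft_force: [-0.5, 0.8, 0.1]
grip_width: 0.0192
grip_force: 20.0
```

```bash
python3 - <<'E'
from h import *
o=robot.get_obs(); im,d,m=cam('wrist'); P=cloud(d,m)*1; save('w7',im)
c=np.array([.5072,-.0255]);y=np.radians(-12.85);A=np.array([[np.cos(y),-np.sin(y)],[np.sin(y),np.cos(y)]])
l=(P[...,:2]-c)@A*1000; z=P[...,2]*1000
q=(d>0)&(abs(l[...,1])<40)&(abs(l[...,0])<62)
s=q&(z>17)&(z<26); 
for x0 in(-24,24):
  for sg in(-1,1):
    k=s&(abs(l[...,0]-x0)<12)&(sg*l[...,1]>12)
    if k.sum()>5: print('saddle',x0,sg,k.sum(),l[k].min(0).round(1),l[k].max(0).round(1))
k=q&(z>90)&(z<170)&(l[...,0]<-14)&(abs(l[...,1])<15); print('damper',k.sum(),l[k].min(0).round(1),l[k].max(0).round(1),z[k].max())
for a in range(-42,-14,6):
    j=k&(l[...,0]>=a)&(l[...,0]<a+6); 
    if j.sum()>3: print(a,np.percentile(l[j][:,1],[3,97]).round(1),np.percentile(z[j],[3,97]).round(1))
E
python3 g.py .5087,-.0258,-.0,167.15
```

```text
saddle -24 -1 157 [-26.8 -26.2] [-14.5 -16.3]
saddle -24 1 157 [-27.1  17.6] [-15.2  27.6]
saddle 24 -1 132 [ 21.1 -25.6] [ 32.5 -16. ]
damper 1815 [-41.2 -10.4] [-14.  15.] 169.83292303043308
-42 [ 3.1 12.5] [150.4 157.4]
-36 [-1.1 14.6] [147.9 160.9]
-30 [-3.5 14.5] [145.6 163. ]
-24 [ 0.  14.3] [154.7 160.7]
-18 [-9.9 14.4] [149.7 168.4]
t 15.97 pos [ 0.5056 -0.0176  0.131 ] psi 167.67 tilt [ 2.1e-03  4.0e-04 -1.0e+00] q [-0.26  0.48  1.8   0.    0.86 -1.61] w 0.0191
.5087,-.0258,-.0,167.15 -> [-0.0254 -0.0372  0.6549] turn 0.0029
```

Call:
{"name": "move_arm", "arguments": {"motion": "-1 -0.025 -0.037 0 0.003;-1 -0.025 -0.037 0.1 0.003;-1 -0.025 -0.037 0.25 0.003;-1 -0.025 -0.037 0.38 0.003;-1 -0.025 -0.037 0.48 0.003;-1 -0.025 -0.037 0.56 0.003;-1 -0.025 -0.037 0.6 0.003;-1 -0.025 -0.037 0.6 0.003;-1 -0.025 -0.037 0.6 0.003;-1 -0.025 -0.037 0.6 0.003"}}

```text
time: 16.8
position: [0.5109, -0.0276, 0.0124]
tool_rot: [0.113, 0.994, -0.0, 0.001]
ft_force: [-0.2, -0.5, -0.5]
grip_width: 0.0193
grip_force: 20.0
```

```bash
python3 g.py .5087,-.0258,-.0,167.15
```

```text
t 16.8 pos [ 0.5109 -0.0276  0.0124] psi 167.05 tilt [-1.9e-03 -1.0e-04 -1.0e+00] q [-0.27  0.7   1.86 -0.    0.58 -1.62] w 0.0193
.5087,-.0258,-.0,167.15 -> [0.0127 0.0063 0.0621] turn -0.0005
```

Call:
{"name": "move_arm", "arguments": {"motion": "-1 0.01 0.006 0.03 0;-1 0.01 0.006 0.06 0;-1 0.01 0.006 0.06 0;-1 0.01 0.006 0.06 0"}}

```text
time: 17.13
position: [0.508, -0.0258, -0.0006]
tool_rot: [0.113, 0.994, 0.0, -0.0]
ft_force: [0.5, -0.2, -0.7]
grip_width: 0.0195
grip_force: 20.0
```

Call:
{"name": "move_arm", "arguments": {"motion": "-0.1 0 0 0.005 0;-0.1 0 0 0.005 0;-0.1 0 0 0.005 0;-0.1 0 0 0.005 0;-0.1 0 0 0.005 0;-0.1 0 0 -0.15 0;-0.1 0 0 -0.3 0;-0.1 0 0 -0.5 0;-0.1 0 0 -0.7 0;-0.1 0 0 -0.7 0;-0.1 0 0 -0.7 0;-0.1 0 0 -0.7 0"}}

```text
time: 18.13
position: [0.5078, -0.0257, 0.1394]
tool_rot: [0.113, 0.994, 0.0, -0.0]
ft_force: [-0.5, -0.9, -0.6]
grip_width: 0.0394
grip_force: 0.0
```

```bash
python3 chk.py .5072 -.0255 42; python3 - <<'E'
from h import *
im,d,m=cam('wrist'); P=cloud(d,m); save('w8',im)
E
python3 g.py
```

```text
wrist 1486 c [-1.6  0.5] [81.5 25.6] 1.9 ztop [25.  30.3]
top none
t 18.28 pos [ 0.507  -0.0256  0.1379] psi 167.03 tilt [ 3.8e-03  2.0e-04 -1.0e+00] q [-0.27  0.47  1.79  0.    0.88 -1.62] w 0.0394
```

View pics/w8.png

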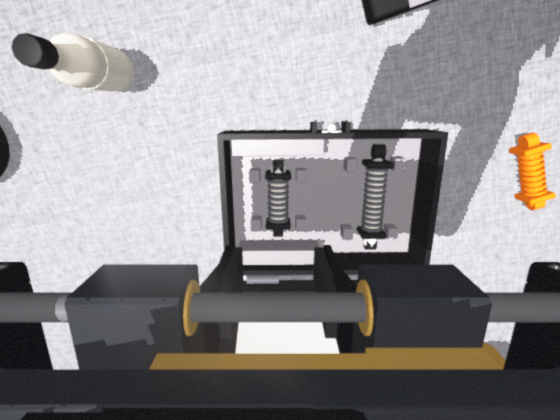

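The w8 picture shows both dampers seated: the short one at (278,200) between its saddles and the long one at (375,195). Seat tops read about 30 mm, so the axes are at 18 mm, at rest height. Next is the lid.

```bash
cat > l.py <<'E'
import sys; from h import *
o=robot.get_obs(); M=R.from_quat(o['tool_rot']).as_matrix(); y=np.radians(-12.85)
print('pos',o['position'].round(4),'f',np.round(o['ft_force'],1),'w',round(o['grip_width'],4))
c=np.array([.5182,.0182])
rel=np.array([[np.cos(y),np.sin(y)],[-np.sin(y),np.cos(y)]])@(o['position'][:2]-c); print('case xy of TCP',rel.round(4))
def out(tag,cx,cz,cy=0):
    w=np.r_[c+[np.cos(y)*cx-np.sin(y)*cy,np.sin(y)*cx+np.cos(y)*cy],cz]; print(tag,'case',round(cx,4),round(cz,4),'->',(M.T@(w-o['position'])/.2).round(3))
for a in sys.argv[1:]:
    v=a.split(',')
    if v[0]=='p': out(a,float(v[1]),float(v[2]))
    else:
        t,r=float(v[0]),float(v[1]); out(a,.069-r*np.cos(t)+.008*np.sin(t)+.010,.045+r*np.sin(t)+.008*np.cos(t)-.017)
E
python3 l.py p,0.0,.21 p,.17,.21 p,.17,.135; python3 - <<'E'
from h import *
P=np.load('top.npz')['P']; print(P[115,190],P[120,330])
E
```

```text
pos [ 0.507  -0.0256  0.1379] f [-0.1  0.7  0.8] w 0.0394
case xy of TCP [-0.0012 -0.0452]
p,0.0,.21 case 0.0 0.21 -> [-0.004  0.226 -0.36 ]
p,.17,.21 case 0.17 0.21 -> [-0.854  0.228 -0.363]
p,.17,.135 case 0.17 0.135 -> [-0.856  0.228  0.012]
[0.76464154 0.15727917 0.10320346] [ 0.77914176 -0.14042202  0.02652378]
```

Call:
{"name": "move_arm", "arguments": {"motion": "-1 0 0.1 -0.2 0;-1 0 0.228 -0.4 0;-1 0 0.228 -0.42 0;-1 -0.2 0.228 -0.42 0;-1 -0.4 0.228 -0.42 0;-1 -0.6 0.228 -0.42 0;-1 -0.8 0.228 -0.42 0;-1 -0.856 0.228 -0.42 0;-1 -0.856 0.228 -0.42 0;-1 -0.856 0.228 -0.42 0"}}

```text
time: 19.12
position: [0.6843, -0.0198, 0.2207]
tool_rot: [0.113, 0.994, 0.0, -0.003]
ft_force: [-0.0, 0.9, -0.7]
grip_width: 0.0004
grip_force: 0.0
```

```bash
python3 l.py p,.17,.135
```

```text
pos [ 0.6843 -0.0198  0.2207] f [-0.   0.9 -0.7] w 0.0004
case xy of TCP [ 1.703e-01 -1.000e-04]
p,.17,.135 case 0.17 0.135 -> [-0.001  0.001  0.428]
```

Call:
{"name": "move_arm", "arguments": {"motion": "-1 0 0 0.2 0;-1 0 0 0.4 0;-1 0 0 0.43 0;-1 0.08 0 0.43 0;-1 0.16 0 0.43 0;-1 0.22 0 0.43 0;-1 0.28 0 0.43 0;-1 0.34 0 0.43 0;-1 0.4 0 0.43 0;-1 0.4 0 0.43 0"}}

```text
time: 19.95
position: [0.6043, -0.0008, 0.1388]
tool_rot: [0.113, 0.994, 0.0, -0.001]
ft_force: [-0.6, 0.4, 0.6]
grip_width: 0.0004
grip_force: 0.0
```

```bash
python3 l.py 1.4,107 1.4,.107 1.2,.108 1.0,.11 .8,.112 .6,.115 .4,.118 .2,.12
```

```text
pos [ 0.6043 -0.0008  0.1388] f [-0.6  0.4  0.6] w 0.0004
case xy of TCP [0.0882 0.0006]
1.4,107 case -18.0996 105.4725 -> [ 9.23850e+01 -1.57000e-01 -5.26417e+02]
1.4,.107 case 0.0687 0.1348 -> [ 0.097 -0.003  0.02 ]
1.2,.108 case 0.0473 0.1316 -> [ 0.204 -0.003  0.037]
1.0,.11 case 0.0263 0.1249 -> [ 0.309 -0.003  0.07 ]
.8,.112 case 0.0067 0.1139 -> [ 0.407 -0.003  0.126]
.6,.115 case -0.0114 0.0995 -> [ 0.497 -0.004  0.198]
.4,.118 case -0.0266 0.0813 -> [ 0.573 -0.004  0.289]
.2,.12 case -0.037 0.0597 -> [ 0.625 -0.004  0.397]
```

Call:
{"name": "move_arm", "arguments": {"motion": "-1 0.05 0 0.01 0;-1 0.1 0 0.02 0;-1 0.15 0 0.027 0;-1 0.205 0 0.037 0;-1 0.26 0 0.053 0;-1 0.31 0 0.07 0;-1 0.31 0 0.07 0;-1 0.31 0 0.07 0"}}

```text
time: 20.62
position: [0.5469, 0.0121, 0.1241]
tool_rot: [0.113, 0.994, 0.0, -0.0]
ft_force: [0.7, -0.6, -0.2]
grip_width: 0.0002
grip_force: 0.0
```

```bash
cat > lid.py <<'E'
from h import *
im,d,m=cam('scene'); P=cloud(d,m); c=np.array([.5182,.0182]);y=np.radians(-12.85);A=np.array([[np.cos(y),-np.sin(y)],[np.sin(y),np.cos(y)]])
l=(P[...,:2]-c)@A; z=P[...,2]
# near side rims of lid: |y| 80..95
k=(d>0)&(abs(l[...,1])>.07)&(abs(l[...,1])<.096)&(z>.05)&(z<.2)&(abs(l[...,0])<.14)
q=np.c_[l[k][:,0],z[k]]; print(len(q))
a=np.arctan2(q[:,1]-.049,.069-q[:,0]); r=np.hypot(q[:,1]-.049,.069-q[:,0]); s=r>.07; print('lid angle',np.percentile(a[s],[10,50,90]).round(3),'rmax',r.max())
E
python3 lid.py; python3 l.py 1.0,.11 .8,.112 .6,.115 .4,.118 .2,.12
```

```text
899
lid angle [0.991 1.027 1.07 ] rmax 0.1329311533171361
pos [0.5477 0.0119 0.1242] f [ 1.4 -1.3 -0.7] w 0.0001
case xy of TCP [0.0302 0.0004]
1.0,.11 case 0.0263 0.1249 -> [ 0.019 -0.002 -0.003]
.8,.112 case 0.0067 0.1139 -> [ 0.117 -0.002  0.051]
.6,.115 case -0.0114 0.0995 -> [ 0.208 -0.003  0.123]
.4,.118 case -0.0266 0.0813 -> [ 0.284 -0.003  0.214]
.2,.12 case -0.037 0.0597 -> [ 0.336 -0.003  0.322]
```

Lid is at about 1.03 rad and following the finger. I'll continue down the arc.

Call:
{"name": "move_arm", "arguments": {"motion": "-1 0.07 0 0.023 0;-1 0.117 0 0.051 0;-1 0.165 0 0.085 0;-1 0.208 0 0.123 0;-1 0.248 0 0.167 0;-1 0.284 0 0.214 0;-1 0.312 0 0.265 0;-1 0.336 0 0.322 0;-1 0.336 0 0.322 0"}}

```text
time: 21.42
position: [0.4803, 0.0273, 0.0579]
tool_rot: [0.113, 0.994, 0.0, -0.002]
ft_force: [-0.9, -0.0, -0.2]
grip_width: 0.0004
grip_force: 0.0
```

```bash
python3 lid.py; python3 l.py .2,.12 .07,.125 0,.125
```

```text
1114
lid angle [0.192 0.824 1.059] rmax 0.20100243500141923
pos [0.4814 0.0271 0.0587] f [-0.9  0.5 -0.5] w 0.0006
case xy of TCP [-0.0378  0.0005]
.2,.12 case -0.037 0.0597 -> [-0.004 -0.002 -0.005]
.07,.125 case -0.0451 0.0447 -> [ 0.036 -0.002  0.07 ]
0,.125 case -0.046 0.036 -> [ 0.041 -0.002  0.113]
```

Call:
{"name": "move_arm", "arguments": {"motion": "-1 0.02 0 0.035 0;-1 0.036 0 0.07 0;-1 0.04 0 0.09 0;-1 0.04 0 0.113 0;-1 0.04 0 0.113 0;-1 0.04 0 0.113 0"}}

```text
time: 21.97
position: [0.4748, 0.0287, 0.0367]
tool_rot: [0.113, 0.994, -0.0, 0.001]
ft_force: [1.4, -0.0, 1.8]
grip_width: 0.0005
grip_force: 0.8
```

```bash
python3 l.py 0,.125
```

```text
pos [0.4748 0.0287 0.0367] f [ 1.4 -0.   1.8] w 0.0005
case xy of TCP [-0.0447  0.0005]
0,.125 case -0.046 0.036 -> [ 0.007 -0.003  0.003]
```

Call:
{"name": "move_arm", "arguments": {"motion": "-1 0 0 0.01 0;-1 0 0 0.02 0;-1 0 0 0.025 0;-1 0 0 0.025 0"}}

```text
time: 22.3
position: [0.4749, 0.0287, 0.0357]
tool_rot: [0.113, 0.994, -0.0, 0.002]
ft_force: [-4.2, 0.5, 41.3]
grip_width: 0.0004
grip_force: 20.7
```

Firm resistance at 41 N: the lid is against its stop. I'll lift off and check.

Call:
{"name": "move_arm", "arguments": {"motion": "-1 0 0 -0.1 0;-1 0 0 -0.3 0;-1 0 0 -0.5 0;-1 0 0 -0.7 0;-1 0 0 -0.9 0;-1 0 0 -0.9 0;-1 0 0 -0.9 0;-1 0 0 -0.9 0"}}

```text
time: 22.97
position: [0.4726, 0.0291, 0.2109]
tool_rot: [0.113, 0.994, 0.0, -0.001]
ft_force: [0.7, 0.3, -0.4]
grip_width: 0.0006
grip_force: 0.0
```

```bash
python3 - <<'E'
from h import *
c=np.array([.5182,.0182]);y=np.radians(-12.85);A=np.array([[np.cos(y),-np.sin(y)],[np.sin(y),np.cos(y)]])
for n in('scene','wrist'):
    im,d,m=cam(n); P=cloud(d,m); l=(P[...,:2]-c)@A; z=P[...,2]
    for x0,x1 in((-.066,-.056),(-.03,0),(.03,.055)):
        k=(d>0)&(l[...,0]>x0)&(l[...,0]<x1)&(abs(l[...,1])<.093)&(abs(l[...,1])>.083)&(z>.03)&(z<.09); print(n,x0,k.sum(),np.percentile(z[k],[10,50,90]).round(4) if k.sum() else '')
    if n=='wrist': save('w9',im)
E
```

```text
scene -0.066 13 [0.0512 0.0531 0.0561]
scene -0.03 48 [0.0505 0.0537 0.0555]
scene 0.03 49 [0.0508 0.0534 0.055 ]
wrist -0.066 193 [0.0497 0.0521 0.053 ]
wrist -0.03 480 [0.0516 0.0525 0.0535]
wrist 0.03 172 [0.0514 0.0525 0.0534]
```

View pics/w9.png

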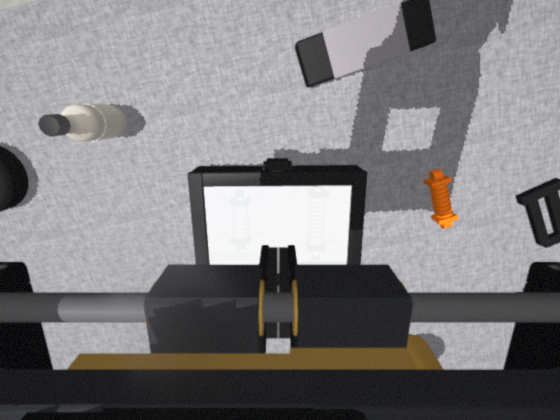

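The lid is flat. Its rim reads 52–53 mm at front, middle and back, which matches 45 + 8 mm when shut, and both dampers show through the panel at (240,215) and (316,215). The arm is clear, so I'm handing in.

```bash
python3 -c "from rig import robot; print(robot.hand_in())"
```

```text
the job is handed in; nothing more can be done
None
```

Both dampers are in their own bays, the lid is snapped shut with the arm clear of it, and the job is handed in at about 23 s of the 72 s allowed; the verdict was not reported back.

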